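# Sort the microscope bench

## Task

Sort the things left on the microscope bench into their bins: both white slide cases from the slanted rack into the blue bin, the small amber vial upright into the yellow bin and the steel objective upright, standing on its broad end, into the red bin. Set each one down gently on the bin's cork floor, whose level differs each time and has to be felt, without dropping it or pressing hard, and leave everything else where it is.

Things in the scene. Friction and masses are not known exactly. Their poses are not given: they have to be found in the camera images.
- rack: Fixed grey rack, base 180 x 118 x 6 mm. Origin: centre of its underside; z up, x away from the robot. Two slots across y, at x = -40 and +40 mm, leaning 0.6 rad towards -x. Above a case's lower edge, along the slant, a slot's back plate reaches 30 mm, front lip 14, side cheeks 20; 3 mm play. The case's lower edge is 21 mm over the table; gap between the cases square to their faces 54 mm.
- case_1: White slide case with cork-coloured panel: rigid slab 12 mm thick (own x), 100 wide (own y, too wide for the gripper), 80 tall (own z), about 70 g. Leans 0.6 rad (34 deg) in a rack slot, own z up and back towards the robot: grip its broad faces near the upper edge, tool in the slab's plane, and draw it out along own z. Origin: centre of its lower 12 x 100 edge. Nearer slot.
- case_2: White slide case with cork-coloured panel: rigid slab 12 mm thick (own x), 100 wide (own y, too wide for the gripper), 80 tall (own z), about 70 g. Leans 0.6 rad (34 deg) in a rack slot, own z up and back towards the robot: grip its broad faces near the upper edge, tool in the slab's plane, and draw it out along own z. Origin: centre of its lower 12 x 100 edge. Farther slot.
- case_1_middle (a point): Centre of case_1's slab, 40 mm along own z from its origin. Take case_1 first: its top leans over the way to case_2.
- case_2_middle (a point): Centre of case_2's slab, 40 mm along own z from its origin.
- vial: Small amber glass vial with black cap and pale paper band, standing: radius 14.5 mm up to 40 mm height, neck, cap radius 12.5 mm from 46 to 62 mm, about 45 g. Origin: centre of its underside; own z up.
- objective: Steel microscope objective with a thin red ring, standing on its broad end: radius 14.5 mm up to 30 mm height, then narrowing to a nose of radius 9 mm from 40 to 48 mm; about 110 g. Origin: centre of its underside; own z up.
- bin_blue: Blue open fixed bin for both slide cases, 120 (own x) x 134 (y) x 75 mm high, walls 4. Origin: centre of its underside, 6 mm over the table; x roughly away from the robot. A cork floor fills it at an unreported level, top 14 to 50 mm over the underside: feel for it. It is sprung: yields from 3 N, 3 N per mm, 8 mm at most. Bins stand in a row along y, any order, 143 mm apart.
- bin_yellow: Yellow open fixed bin for the amber vial, 120 (own x) x 134 (y) x 75 mm high, walls 4. Origin: centre of its underside, 6 mm over the table; x roughly away from the robot. A cork floor fills it at an unreported level, top 14 to 50 mm over the underside: feel for it. It is sprung: yields from 3 N, 3 N per mm, 8 mm at most. Bins stand in a row along y, any order, 143 mm apart.
- bin_red: Red open fixed bin for the objective, 120 (own x) x 134 (y) x 75 mm high, walls 4. Origin: centre of its underside, 6 mm over the table; x roughly away from the robot. A cork floor fills it at an unreported level, top 14 to 50 mm over the underside: feel for it. It is sprung: yields from 3 N, 3 N per mm, 8 mm at most. Bins stand in a row along y, any order, 143 mm apart.
- white_bottle: Bystander: white squat bottle with blue cap, radius 19, height 62 mm, standing among the vial and the objective. Origin: centre of underside.
- petri: Bystander: clear round dish, radius 31, height 13 mm. Origin: centre of underside.
- mouse: Bystander: black computer mouse, 100 x 58 x 30 mm, on the robot's side of the bins. Origin: centre of underside.
- screwdriver: Bystander: screwdriver 150 mm long, lying behind the bins, along their row; own x along it. Origin: on its underside.
- slide_box: Bystander: low white box with cork lid, 60 x 85 x 31 mm, on the robot's side of the rack. Origin: centre of underside.
- amber_bottle: Bystander: large amber bottle, radius 32, height 120 mm, far back. Origin: centre of underside.
- tip_box: Bystander: blue box with clear lid, 75 x 110 x 63 mm, far back. Origin: centre of underside.
There are look-alikes about, which are no part of the job. Leave any green look-alike of the case_1 alone.

How it is judged:
By the outcome, as a careful person would: the job done as asked, in the order asked, and still so for the second after the job is handed in, with the robot touching nothing.
It also fails if it takes over 72 s, if anything falls off the work surface, if the arm or the gripper's body presses on something with over 40 N, if the wrist force passes 120 N, or if a joint passes its speed limit or range.

## Robot

A 7-joint arm with a two-finger parallel gripper is mounted at the origin on the work surface. World frame = base frame: x ahead of the robot, y to its left, z up, the work surface at z = 0. Lengths are in mm, angles in rad, forces in N, time in s.
With the tool pointing down it reaches from about 425 to 950 mm from the base axis. Payload 4.7 kg.
Tool frame: the origin (TCP) lies midway between the tips of the shut fingers; the grasp point (between the pads) lies manip.tcp_to_grasp behind it (manip.tcp_to_grasp is the distance from the TCP to the grasp point, in mm); z points along the fingers, y is the line along which they close (so a half turn about z gives the same grasp; the last joint's range is limited). The gripper opens to 87 mm and grips with 3 to 60 N. Pads are 19 mm wide; open, the fingers measure 117 mm over their backs; the gripper's body (75 mm by 190 mm) begins 51 mm behind the grasp point.
Start: joints at [-1.34, 0.469, -0.049, 1.532, 0.024, 1.141, -0.082], TCP at [173.356, 652.378, 222.573] pointing down, gripper open.
Joint ranges: [-2.59, 2.59], [-0.33, 1.99], [-1.39, 1.29], [0.1, 2.45], [-1.04, 4.18], [0.21, 1.99], [-2.66, 2.66]. Speed limits (rad/s): [2.57, 2.57, 3.14, 3.14, 3.14, 3.14, 3.14].

## Interface

Orientations are given as a rotation vector (axis times angle).
In Python, from plant import manip gives the robot as it stands.
- The arm moves only by the tool move_arm, never from a script. Its argument "steps" is a list of rows, each a list of 6 numbers: the shift along the tool's x, y, z in units of 300 mm (1.0 is 300 mm), then the turn, a rotation vector about the tool's x, y, z in units of 180 degrees (1.0 is 180 degrees). In form: [[x, y, z, wx, wy, wz], ...]. A call has 1 to 12 rows; each row is the pose to reach, as a shift and turn from the pose commanded when the call began, along the tool's axes at that moment, turning the shorter way round; what a row does not reach only later rows make up. A row lasts 1/12 s, in which the tool goes at most 41.7 mm and 7.16 degrees, less where a joint would pass 70% of its speed; a pose out of reach is approached as far as the arm can. A call with a number of a shift or a turn outside -1 to 1 is refused whole. A call with a gripper value outside its range is refused whole. "hand" is the opening, from -1 (shut) to 1 (fully open), set as the call begins (left out, the last holds). The fingers move at their own pace and stop on an object; "squeeze" is the grip in N (left out, the last holds). Time passes only in rows, so rows that repeat a pose let the fingers close. It gives the time, the measured TCP pose, the force, the opening and the grip force at its end, in the units of the state.
- manip.sense(): the state, without advancing time (a new reading comes with each control period).
- manip.capture(name): name is "scene" or "top"; returns (picture, depth): 480x640x3 uint8, red, green, blue; 480x640 float32, mm along the optical axis (not along the pixel's ray), 0 where there is no reading.
- manip.get_calibration(name): a dict with "fx", "fy", "cx", "cy" (pixels), "R" (3x3) and "t" (3): a world point X has camera coordinates R X + t. Camera axes: x right, y down, z forward; pixel columns grow to the right and rows downward; lengths in mm; the calibration is good to about 2 mm. A picture is of the moment at which its call begins. get_calibration takes no time and is no camera call.
- manip.finish_job(): hands the job in; it is judged then, once.
The state is a dict: "time_s": time; "joints": joint angles; "qvel": joint speeds; "joint_efforts": joint torques, N m; "tcp_pos": TCP position; "orientation": TCP orientation; "force": force on the tool from outside, world axes, zero at the start; "ft_torque": the same for the moment, N m; "grip_width": finger opening in mm; "grip_force": force on a finger pad.
Only numpy, scipy, OpenCV 4.12 (cv2) and the standard library are available. Lean on these libraries where they do the work, as an engineer would, in place of code of your own. Each camera call takes 0.05 s, during which the arm holds its last target. There are 200 camera calls.

## Working session

There is one attempt and no reset: what is moved stays moved. The work goes in short steps, Python scripts to look and compute and a tool call to move; the robot and the scene stay as the last step left them, time stands still between calls to the robot, and variables do not carry over. Pictures are saved under pics/ and viewed, at most 10 in all, crops included, and the job is handed in when it is done.

Besides the shell and the picture viewer there is one more tool, called after "Call:" as name([rows], argument=value, ...), one row to a line, values as JSON. move_arm: Moves the arm, as the interface text tells. Its arguments: {"type":"object","properties":{"steps":{"type":"array","items":{"type":"array","items":{"type":"number"}}},"hand":{"type":"number"},"squeeze":{"type":"number"}},"required":["steps"]}

```bash
ls; mkdir -p pics; python3 - <<'E'
from plant import manip
import cv2,numpy as np
print(manip.sense(), manip.tcp_to_grasp)
for n in("scene","top"):
    p,d=manip.capture(n); cv2.imwrite(f"pics/{n}0.png",p[:,:,::-1]); np.save(f"pics/{n}0.npy",d)
    print(n,manip.get_calibration(n))
E
```

```text
pics
{'time_s': 0.0, 'joints': array([-1.33990805,  0.46943674, -0.04856298,  1.53371671,  0.02412529,
        1.14098241, -0.08231903]), 'qvel': array([-0.00081751,  0.00074542, -0.00034549, -0.00070927,  0.00069981,
        0.00013556,  0.00128645]), 'joint_efforts': array([-9.49270179e-04, -5.07977164e+01, -8.09939532e-02, -2.36152017e+01,
       -6.13790844e-02,  3.78510542e-02,  1.72393279e-04]), 'tcp_pos': array([173.25156104, 651.75862356, 221.49286463]), 'orientation': array([-4.06916567e-01, -3.11498102e+00,  3.06547490e-03]), 'force': array([-0.92231319, -0.14799519,  0.02604387]), 'ft_torque': array([-0.00627086, -0.00872652,  0.01803324]), 'grip_force': 0.0, 'grip_width': 86.73883759297726} 18.700000000000003
scene {'fx': 610.6647979625862, 'fy': 610.6647979625862, 'cx': 331.4592183935936, 'cy': 244.40748046809114, 'R': array([[-0.46770462,  0.88376614,  0.01448442],
       [ 0.6366399 ,  0.34819822, -0.68807532],
       [-0.61314112, -0.31259464, -0.7254947 ]]), 't': array([ 132.18687341, -298.94074287, 1789.69915709])}
top {'fx': 524.2091105836952, 'fy': 524.2091105836952, 'cx': 317.42003902866225, 'cy': 246.46996398858684, 'R': array([[ 2.53654962e-03, -9.99996660e-01, -4.96461044e-04],
       [-9.86415916e-01, -2.42055770e-03, -1.64249145e-01],
       [ 1.64247394e-01,  9.06343181e-04, -9.86418761e-01]]), 't': array([ 111.59295249,  485.36377231, 1106.5326775 ])}
```

View pics/top0.png

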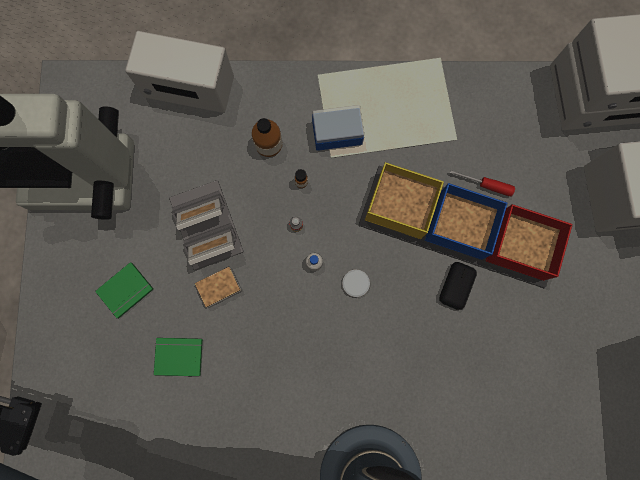

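View pics/scene0.png

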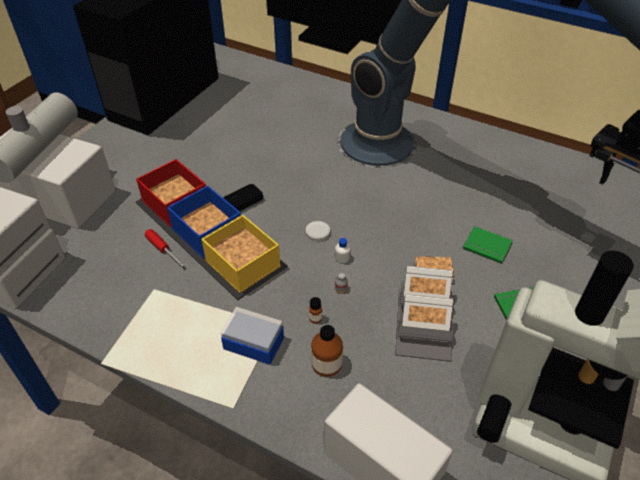

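The top view shows case_1 (nearer) at about (211,245), case_2 at (199,213), the vial at (300,178), the objective at (295,223) and the white bottle at (314,261). The bins are yellow (404,200), blue (468,220) and red (532,243). The scene view agrees.

Look-alikes:
- For the cases: green slabs at (124,290) and (178,357), and the cork-lidded slide box at (218,287).
- For the vial: the large amber bottle at (266,137).
- For the objective: the white bottle at (314,261).

Next is a close crop to check these choices.

```bash
cat > h.py <<'E'
import numpy as np,cv2
from plant import manip
def cloud(n,d):
    c=manip.get_calibration(n); v,u=np.mgrid[:480,:640]
    pc=np.stack([(u-c['cx'])/c['fx']*d,(v-c['cy'])/c['fy']*d,d],-1)
    return (pc-c['t'])@c['R']
def proj(n,X):
    c=manip.get_calibration(n); p=np.asarray(X)@c['R'].T+c['t']
    return np.stack([p[...,0]/p[...,2]*c['fx']+c['cx'],p[...,1]/p[...,2]*c['fy']+c['cy']],-1)
E
python3 - <<'E'
from h import *
im=cv2.imread('pics/top0.png'); a=cv2.resize(im[160:310,165:335],None,fx=4,fy=4,interpolation=cv2.INTER_CUBIC)[:600]
cv2.imwrite('pics/c1.png',a)
im2=cv2.imread('pics/scene0.png'); b=cv2.resize(im2[220:370,290:470],None,fx=4,fy=4,interpolation=cv2.INTER_CUBIC)
cv2.imwrite('pics/c2.png',b)
W=cloud('top',np.load('pics/top0.npy')); S=cloud('scene',np.load('pics/scene0.npy'))
for nm,(u,v) in dict(vialcap=(301,173),obj=(295,221),bottle=(314,259),case1=(210,246),case2=(198,214),c1top=(212,254),table=(350,330),yel=(404,200),blue=(468,220),red=(532,243),petri=(356,283)).items():
    print(nm,W[v,u].round(1))
for nm,(u,v) in dict(vialcap=(316,302),obj=(341,278),bottle=(343,242),case1=(428,287),case2=(428,318),yel=(242,250),blue=(206,220),red=(172,190)).items():
    print('S',nm,S[v,u].round(1))
for nm,(u0,u1,v0,v1) in dict(yel=(390,418,190,212),blue=(455,480,210,230),red=(518,545,232,255)).items():
    q=W[v0:v1,u0:u1].reshape(-1,3); print(nm,'floor z',np.median(q[:,2]),q[:,2].std())
E
```

```text
vialcap [645.1 149.3  61.5]
obj [540.7 162.1  45.7]
bottle [454.9 120.1  57.7]
case1 [481.1 342.2  67.1]
case2 [549.1 368.8  75.2]
c1top [461.  333.6  85.3]
table [305.1  40.5  -0. ]
yel [589.2 -78.5  43.9]
blue [ 546.8 -221.5   32.4]
red [ 495.3 -360.3   32.3]
petri [407.8  27.2  13.7]
S vialcap [645.6 153.8  62.4]
S obj [548.8 164.2  47. ]
S bottle [462.2 124.4  64.3]
S case1 [487.5 347.4  56.5]
S case2 [563.3 378.1  52.5]
S yel [581.7 -78.7  45. ]
S blue [ 527.6 -223.    28.9]
S red [ 480.4 -364.6   31. ]
yel floor z 42.462169026113216 64.25206154196033
blue floor z 29.17425970659773 72.12260534485702
red floor z 31.899800744576478 79.02827957142067
```

View pics/c1.png

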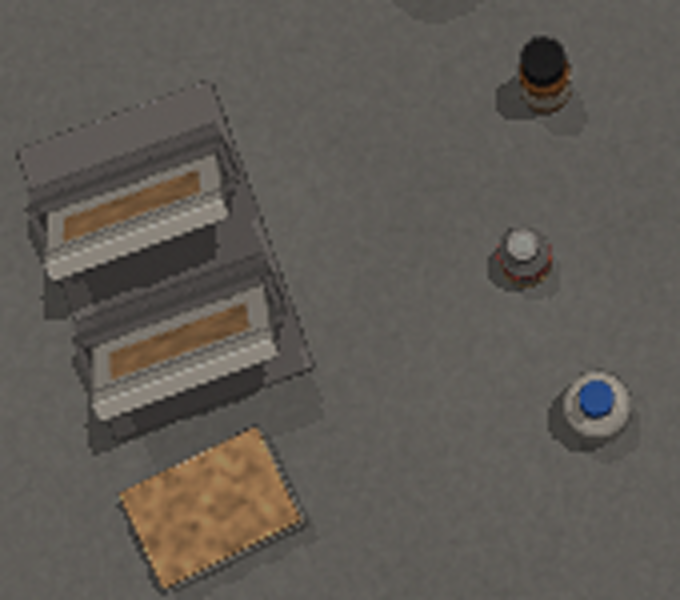

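View pics/c2.png

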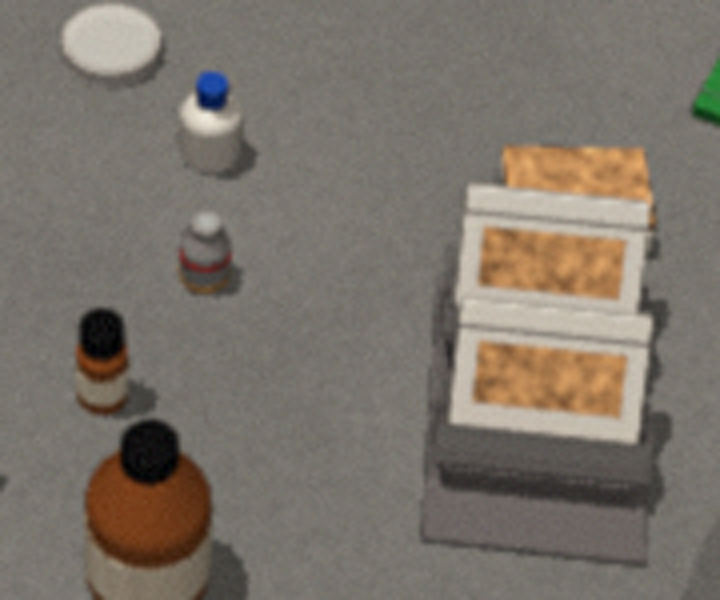

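The crops confirm the choices: two white cases with cork panels in the grey rack, a black-capped vial with a paper band, and a steel objective with a red ring. Now fitting poses.

```bash
cat >> h.py <<'E'
def ray(n,uv,z):
    c=manip.get_calibration(n); d=c['R'].T@[(uv[0]-c['cx'])/c['fx'],(uv[1]-c['cy'])/c['fy'],1]; o=-c['R'].T@c['t']
    return o+d*(z-o[2])/d[2]
E
python3 - <<'E'
from h import *
from scipy.optimize import least_squares
T=lambda x,y:(165+(x+.5)/4-.5,160+(y+.5)/4-.5); S=lambda x,y:(290+(x+.5)/4-.5,220+(y+.5)/4-.5)
s,c=np.sin(.6),np.cos(.6)
# order: front(-y? right in top), labelled (ownx, owny)
def model(p):
    yaw=p[2];R=np.array([[np.cos(yaw),-np.sin(yaw),0],[np.sin(yaw),np.cos(yaw),0],[0,0,1]])
    P=[]
    for ox,oy in((6,50),(6,-50),(-6,50),(-6,-50)):
        P.append(np.array([p[0],p[1],21])+R@(np.array([c,0,s])*ox+np.array([0,1,0])*oy+np.array([-s,0,c])*80))
    return np.array(P)
obs={1:([T(92,403),T(276,340),T(97,419),T(278,354)],[S(648,228),S(467,212),S(650,203),S(470,185)]),
2:([T(47,265),T(224,203),T(51,279),T(227,216)],[S(650,343),S(460,326),S(653,317),S(462,299)])}
for k,(t,sc) in obs.items():
    for nm,use in(('top',(1,0)),('scene',(0,1)),('both',(1,1))):
        f=lambda p:np.r_[(proj('top',model(p))-t).ravel()*use[0],(proj('scene',model(p))-sc).ravel()*use[1]]
        r=least_squares(f,[500,350,.3]); print(k,nm,r.x.round(3),'rms',np.sqrt(r.cost*2/8/sum(use)).round(2))
print('vial',ray('top',T(543,55),62).round(1),ray('scene',S(101,322),62).round(1))
print('obj',ray('top',T(522,243),48).round(1),ray('scene',S(207,221),48).round(1))
print('bottle',ray('top',T(597,398),62).round(1))
hsvr=dict(yel=(20,35),blue=(105,130),red=(0,8))
for n in('top','scene'):
    im=cv2.imread(f'pics/{n}0.png');h=cv2.cvtColor(im,cv2.COLOR_BGR2HSV);W=cloud(n,np.load(f'pics/{n}0.npy'))
    for k,(a,b) in hsvr.items():
        m=(h[...,0]>=a)&(h[...,0]<=b)&(h[...,1]>130)&(h[...,2]>60)&(W[...,2]>77)&(W[...,2]<86)&(W[...,1]<0)&(W[...,0]<680)&(W[...,0]>400)
        q=W[m][:,:2].astype(np.float32); (ce,sz,an)=cv2.minAreaRect(q); print(n,k,len(q),np.round(ce,1),np.round(sz,1),round(an,1))
    for k,(ctr) in dict(yel=(588,-79),blue=(540,-222),red=(490,-362)).items():
        m=(abs(W[...,0]-ctr[0])<30)&(abs(W[...,1]-ctr[1])<30)&(W[...,2]<75); z=W[m][:,2]; print(n,k,'floor',np.median(z).round(1),np.percentile(z,[10,90]).round(1))
    for k,(x,y,zl) in dict(vial=(645,152,50),obj=(545,163,41)).items():
        m=(abs(W[...,0]-x)<25)&(abs(W[...,1]-y)<25)&(W[...,2]>zl); q=W[m]; print(n,k,len(q),q.mean(0).round(1),q.min(0).round(1),q.max(0).round(1))
E
```

```text
1 top [5.02503e+02 3.50362e+02 3.45000e-01] rms 0.61
1 scene [5.12443e+02 3.55832e+02 3.74000e-01] rms 1.88
1 both [5.05872e+02 3.52505e+02 3.55000e-01] rms 2.1
2 top [5.76256e+02 3.78950e+02 3.52000e-01] rms 0.8
2 scene [5.87047e+02 3.84220e+02 3.80000e-01] rms 1.79
2 both [5.80445e+02 3.81269e+02 3.63000e-01] rms 2.22
vial [644.1 150.6  62. ] [642.  149.1  62. ]
obj [541.6 161.8  48. ] [540.9 161.1  48. ]
bottle [454.  120.3  62. ]
top yel 385 [586.9 -76.1] [134.  121.6] 70.9
top blue 327 [ 540.8 -211.3] [134.4 120.6] 71.0
top red 393 [ 494.5 -346.3] [134.7 120.8] 70.7
top yel floor 42.5 [39.8 45.3]
top blue floor 29.2 [26.2 32. ]
top red floor 32.0 [29.2 34.6]
top vial 109 [641.6 151.   59.9] [630.3 138.5  50.1] [655.2 162.8  67. ]
top obj 54 [540.4 161.3  46.1] [532.2 153.3  41.3] [549.8 168.7  50.6]
scene yel 395 [588.8 -76.6] [139.4 123.2] 70.5
scene blue 335 [ 543.8 -211.7] [140.7 123.8] 71.1
scene red 316 [ 496.7 -345.3] [140.2 122. ] 70.7
scene yel floor 44.3 [41.5 47.1]
scene blue floor 30.5 [27.6 34.1]
scene red floor 33.8 [30.8 37.1]
scene vial 118 [646.5 151.8  60.2] [631.7 137.8  50.3] [657.5 162.8  65.6]
scene obj 49 [544.2 162.5  47.8] [534.7 153.4  41.3] [552.5 171.   54. ]
```

```bash
python3 - <<'E'
from h import *
from scipy.optimize import least_squares
s,c=np.sin(.6),np.cos(.6)
D={n:[np.load(f'pics/{n}0.npy')] for n in('top','scene')}
for i in range(4):
    for n in D: D[n].append(manip.capture(n)[1])
def loc(q,p):
    ca,sa=np.cos(p[2]),np.sin(p[2]); d=q-[p[0],p[1],21]; x=ca*d[:,0]+sa*d[:,1]; y=-sa*d[:,0]+ca*d[:,1]
    return np.c_[c*x+s*d[:,2],y,-s*x+c*d[:,2]-40]
def sdf(q,p):
    a=abs(loc(q,p))-[6,50,40]; return np.linalg.norm(np.maximum(a,0),axis=1)+np.minimum(a.max(1),0)
for n in D:
    im=cv2.imread(f'pics/{n}0.png').astype(int); d=np.array(D[n]); d[d==0]=np.nan; W=cloud(n,np.nanmedian(d,0))
    br=im[...,2]>110   # white/cork bright pixels
    for k,p0 in((1,[503,351,.348]),(2,[577,379,.348])):
        p=np.array(p0)
        for it in range(4):
            L=loc(W.reshape(-1,3),p); m=(abs(L[:,0])<16)&(abs(L[:,1])<60)&(L[:,2]>-18)&(L[:,2]<50)&br.ravel()
            q=W.reshape(-1,3)[m]; r=least_squares(lambda p:sdf(q,p),p,loss='soft_l1',f_scale=2.); p=r.x
        L=loc(q,p); print(n,k,p.round(3),len(q),'med|sdf|',np.median(abs(sdf(q,p))).round(2),'y ext',np.percentile(L[:,1],[1,99]).round(1),'z ext',L[:,2].max().round(1),'y mid corr')
E
```

```text
top 1 [5.01633e+02 3.53548e+02 3.67000e-01] 546 med|sdf| 0.97 y ext [-50.2  45.1] z ext 41.4 y mid corr
top 2 [5.76477e+02 3.82304e+02 3.64000e-01] 491 med|sdf| 1.03 y ext [-50.4  45.5] z ext 41.3 y mid corr
scene 1 [5.03187e+02 3.51497e+02 3.66000e-01] 1232 med|sdf| 1.11 y ext [-49.3  49. ] z ext 40.6 y mid corr
scene 2 [5.77874e+02 3.79950e+02 3.63000e-01] 1333 med|sdf| 1.06 y ext [-49.2  49. ] z ext 40.2 y mid corr
```

```bash
cat >> h.py <<'E'
from scipy.spatial.transform import Rotation as Ro
C={1:np.array([502.4,351.2,21]),2:np.array([577.2,379.8,21])}; YAW=.365; BY=-.332
BIN=dict(yel=[587.5,-76.3],blue=[541.5,-211.4],red=[495,-346])
def frame(yaw,tilt):  # tool y along horizontal heading yaw, leaned by tilt as the slabs
    y=np.array([np.cos(tilt)*np.cos(yaw),np.cos(tilt)*np.sin(yaw),np.sin(tilt)]); z=np.array([np.sin(tilt)*np.cos(yaw),np.sin(tilt)*np.sin(yaw),-np.cos(tilt)])
    return np.c_[np.cross(y,z),y,z]
def casepose(k,h):
    R=frame(YAW,.6); return C[k]-R[:,2]*h,R
def go(t,R):
    s=manip.sense(); R0=Ro.from_rotvec(s['orientation']).as_matrix()
    d=R0.T@(np.asarray(t)-s['tcp_pos']); w=Ro.from_matrix(R0.T@R).as_rotvec()
    print('row',np.round(np.r_[d/300,w/np.pi],4).tolist(),'rows>=',np.ceil(max(np.linalg.norm(d)/41.7,np.degrees(np.linalg.norm(w))/7.16)))
def st():
    s=manip.sense(); print(round(s['time_s'],2),'tcp',s['tcp_pos'].round(1),'F',s['force'].round(1),'w',round(s['grip_width'],1),'gf',round(s['grip_force'],1),'j',s['joints'].round(2))
E
python3 -c "
from h import *
st()
for k in(1,2):
  for h in(44.3,134): print(k,h,casepose(k,h)[0].round(1))
t,R=casepose(1,134); print(R.round(2)); go(t+[0,0,40],R); go(*casepose(1,134))"
```

```text
0.5 tcp [173.4 652.3 222.5] F [ 0.4 -0.2  0. ] w 87.1 gf 0.0 j [-1.34  0.47 -0.05  1.53  0.02  1.14 -0.08]
1 44.3 [479.  342.3  57.6]
1 134 [431.7 324.2 131.6]
2 44.3 [553.8 370.9  57.6]
2 134 [506.5 352.8 131.6]
[[-0.36  0.77  0.53]
 [ 0.93  0.29  0.2 ]
 [ 0.    0.56 -0.83]]
row [-1.1133, -0.8359, 0.1698, -0.1764, -0.0903, 0.2918] rows>= 11.0
row [-1.1133, -0.8359, 0.3031, -0.1764, -0.0903, 0.2918] rows>= 11.0
```

Call:
move_arm([
  [-0.8,-0.6,0.12,-0.09,-0.045,0.15],
  [-0.8,-0.6,0.12,-0.176,-0.09,0.292],
  [-0.8,-0.6,0.12,-0.176,-0.09,0.292],
  [-0.8,-0.6,0.12,-0.176,-0.09,0.292],
  [-0.8,-0.6,0.12,-0.176,-0.09,0.292],
  [-0.8,-0.6,0.12,-0.176,-0.09,0.292],
  [-0.8,-0.6,0.12,-0.176,-0.09,0.292],
  [-0.8,-0.6,0.12,-0.176,-0.09,0.292],
  [-0.8,-0.6,0.12,-0.176,-0.09,0.292],
  [-0.8,-0.6,0.12,-0.176,-0.09,0.292],
], hand=0.1)

```text
time_s: 1.33
tcp_pos: [359.7, 415.4, 186.7]
orientation: [1.536, 2.25, 0.683]
force: [0.6, -0.1, 0.5]
grip_width: 48.2
grip_force: 0.0
```

```bash
python3 -c "
from h import *
st()
go(*casepose(1,134)); go(*casepose(1,44.3))"
```

```text
1.33 tcp [359.7 415.4 186.7] F [ 0.6 -0.1  0.5] w 48.2 gf 0.0 j [-1.55  0.14  0.42  2.26  0.86  0.46 -1.5 ]
row [-0.3698, -0.0093, 0.2165, -0.0027, -0.0004, 0.0025] rows>= 4.0
row [-0.3701, -0.0068, 0.5155, -0.0027, -0.0004, 0.0025] rows>= 5.0
```

Call:
move_arm([
  [-0.37,-0.009,0.217,-0.0027,0,0.0025],
  [-0.37,-0.009,0.217,-0.0027,0,0.0025],
  [-0.37,-0.009,0.217,-0.0027,0,0.0025],
  [-0.37,-0.009,0.217,-0.0027,0,0.0025],
  [-0.37,-0.009,0.217,-0.0027,0,0.0025],
  [-0.37,-0.009,0.217,-0.0027,0,0.0025],
])

```text
time_s: 1.83
tcp_pos: [432.5, 324.4, 131.3]
orientation: [1.54, 2.242, 0.69]
force: [-0.4, 0.7, 0.4]
grip_width: 48.3
grip_force: 0.0
```

```bash
python3 -c "
from h import *
st()
go(*casepose(1,44.3))
p,d=manip.capture('top'); cv2.imwrite('pics/c3.png',cv2.resize(p[160:310,140:340,::-1],None,fx=4,fy=4))"
```

```text
1.83 tcp [432.5 324.4 131.3] F [-0.4  0.7  0.4] w 48.3 gf 0.0 j [-1.19  0.21  0.35  2.37  1.35  0.21 -1.8 ]
row [0.0002, -0.0009, 0.2968, -0.0007, -0.0003, 0.0007] rows>= 3.0
```

View pics/c3.png

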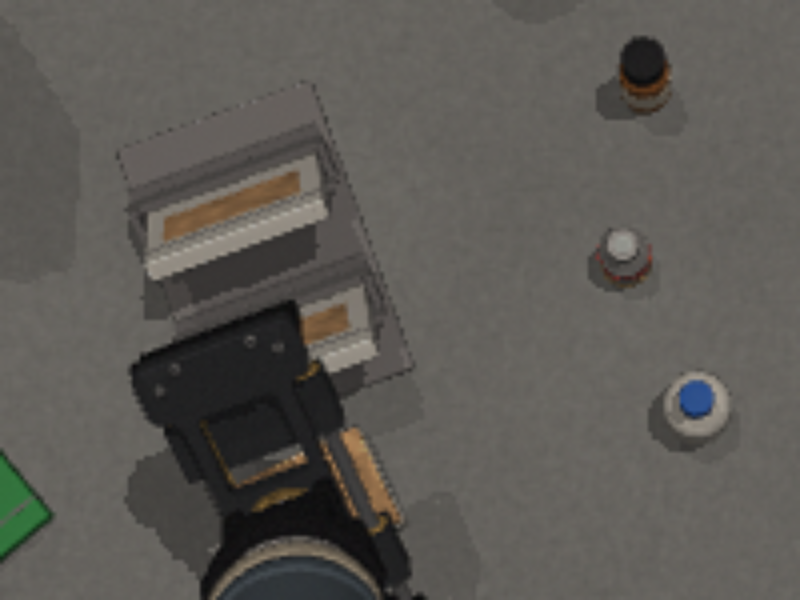

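The gripper straddles case_1's upper edge, its body lined up with the slab at about (215,360) in the crop. Moving down the slant.

Call:
move_arm([
  [0,0,0.06,0,0,0],
  [0,0,0.12,0,0,0],
  [0,0,0.17,0,0,0],
  [0,0,0.22,0,0,0],
  [0,0,0.26,0,0,0],
  [0,0,0.297,0,0,0],
  [0,0,0.297,0,0,0],
])

```text
time_s: 2.47
tcp_pos: [477.8, 346.6, 57.0]
orientation: [1.532, 2.249, 0.692]
force: [-0.0, -0.3, -0.3]
grip_width: 47.7
grip_force: 0.0
```

```bash
python3 -c "
from h import *
st()
go(*casepose(1,44.3))"
```

```text
2.47 tcp [477.8 346.6  57. ] F [-0.  -0.3 -0.3] w 47.7 gf 0.0 j [-0.85  0.42  0.02  2.3   2.04  0.27 -2.44]
row [-0.0151, -0.0001, -0.0023, -0.0008, -0.0015, 0.0026] rows>= 1.0
```

Call:
move_arm([
  [-0.015,0,-0.002,0,0,0.002],
  [-0.015,0,-0.002,0,0,0.002],
  [-0.015,0,-0.002,0,0,0.002],
])

```text
time_s: 2.72
tcp_pos: [479.3, 340.1, 59.2]
orientation: [1.542, 2.241, 0.695]
force: [1.1, 0.0, 0.5]
grip_width: 48.1
grip_force: 0.0
```

Call:
move_arm([
  [0,0,0,0,0,0],
  [0,0,0,0,0,0],
  [0,0,0,0,0,0],
  [0,0,0,0,0,0],
  [0,0,0,0,0,0],
  [0,0,0,0,0,0],
], hand=-1, squeeze=25)

```text
time_s: 3.22
tcp_pos: [479.7, 339.5, 58.3]
orientation: [1.543, 2.241, 0.693]
force: [0.6, -0.5, -0.4]
grip_width: 16.0
grip_force: 0.0
```

```bash
python3 -c "
from h import *
st()
print(manip.sense()['orientation'],Ro.from_matrix(frame(YAW,.6)).as_rotvec())
go(*casepose(1,44.3));go(*casepose(1,150))"
```

```text
3.22 tcp [479.7 339.5  58.3] F [ 0.6 -0.5 -0.4] w 16.0 gf 0.0 j [-0.83  0.42  0.01  2.3   2.05  0.27 -2.45]
[1.54323926 2.24114179 0.69321196] [1.5412057  2.23882324 0.69254918]
row [0.0092, -0.0003, 0.0028, -0.0006, -0.0008, -0.0003] rows>= 1.0
row [0.0101, -0.0009, -0.3495, -0.0006, -0.0008, -0.0003] rows>= 3.0
```

Call:
move_arm([
  [0,0,0,0,0,0],
  [0,0,0,0,0,0],
  [0,0,0,0,0,0],
  [0,0,0,0,0,0],
])

```text
time_s: 3.55
tcp_pos: [481.0, 340.0, 59.2]
orientation: [1.542, 2.239, 0.696]
force: [3.7, 3.0, 1.6]
grip_width: 11.8
grip_force: 25.0
```

Call:
move_arm([
  [0,0,-0.03,0,0,0],
  [0,0,-0.08,0,0,0],
  [0,0,-0.15,0,0,0],
  [0,0,-0.22,0,0,0],
  [0,0,-0.28,0,0,0],
  [0,0,-0.33,0,0,0],
  [0,0,-0.35,0,0,0],
  [0,0,-0.35,0,0,0],
])

```text
time_s: 4.22
tcp_pos: [422.9, 318.1, 145.3]
orientation: [1.543, 2.243, 0.695]
force: [0.4, -0.2, -0.6]
grip_width: 11.8
grip_force: 25.0
```

```bash
python3 -c "
from h import *
st()
b=BIN['blue']; ux=np.array([np.cos(BY),np.sin(BY)])
for o in(-25,25):
  p=np.array(b)+o*ux; print(o,p.round(1)); go([*p,200],frame(BY,0))
s=manip.sense();R0=Ro.from_rotvec(s['orientation']).as_matrix();print(R0.T@[0,0,1])
p,d=manip.capture('scene'); cv2.imwrite('pics/s3.png',p[:,:,::-1])"
```

```text
4.22 tcp [422.9 318.1 145.3] F [ 0.4 -0.2 -0.6] w 11.8 gf 25.0 j [-1.02  0.16  0.13  2.37  1.26  0.27 -1.7 ]
-25 [ 517.9 -203.3]
row [-1.735, -0.1642, -0.3417, 0.1819, -0.0678, 0.2153] rows>= 13.0
25 [ 565.1 -219.5]
row [-1.8422, -0.0584, -0.2703, 0.1819, -0.0678, 0.2153] rows>= 14.0
[ 0.00452355  0.5628318  -0.82655908]
```

View pics/s3.png

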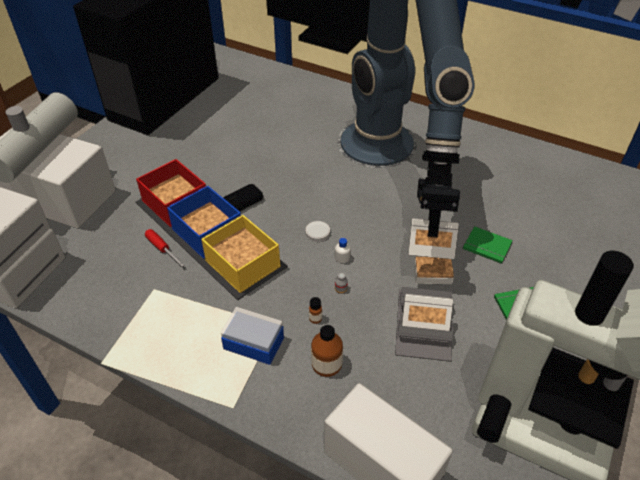

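Case_1 is out of the rack and in the grip (scene view, about (433,240)), and case_2 is undisturbed at (428,318). Carrying case_1 to the blue bin.

Call:
move_arm([
  [-0.87,-0.08,-0.18,0.182,-0.068,0.215],
  [-0.87,-0.08,-0.18,0.182,-0.068,0.215],
  [-0.87,-0.08,-0.18,0.182,-0.068,0.215],
  [-0.87,-0.08,-0.18,0.182,-0.068,0.215],
  [-0.87,-0.08,-0.18,0.182,-0.068,0.215],
  [-0.87,-0.08,-0.18,0.182,-0.068,0.215],
  [-0.87,-0.08,-0.18,0.182,-0.068,0.215],
  [-0.87,-0.08,-0.18,0.182,-0.068,0.215],
  [-0.87,-0.08,-0.18,0.182,-0.068,0.215],
])

```text
time_s: 5.02
tcp_pos: [471.4, 49.7, 175.7]
orientation: [2.519, 1.838, 0.034]
force: [0.3, -0.4, -1.4]
grip_width: 11.6
grip_force: 25.0
```

```bash
cat >> h.py <<'E'
def binp(b,o,z): return [*(np.array(BIN[b])+o*np.array([np.cos(BY),np.sin(BY)])),z]
E
python3 -c "
from h import *
st();go(binp('blue',-20,170),frame(BY,0))"
```

```text
5.02 tcp [471.4  49.7 175.7] F [ 0.3 -0.4 -1.4] w 11.6 gf 25.0 j [-0.37  0.18  0.19  2.08 -0.03  0.86 -0.48]
row [-0.7562, 0.4205, 0.0294, 0.01, -0.0014, 0.0071] rows>= 7.0
```

Call:
move_arm([
  [-0.756,0.42,0.03,0.01,-0.0014,0.007],
  [-0.756,0.42,0.03,0.01,-0.0014,0.007],
  [-0.756,0.42,0.03,0.01,-0.0014,0.007],
  [-0.756,0.42,0.03,0.01,-0.0014,0.007],
  [-0.756,0.42,0.03,0.01,-0.0014,0.007],
  [-0.756,0.42,0.03,0.01,-0.0014,0.007],
  [-0.756,0.42,0.03,0.01,-0.0014,0.007],
  [-0.756,0.42,0.03,0.01,-0.0014,0.007],
  [-0.756,0.42,0.03,0.01,-0.0014,0.007],
])

```text
time_s: 5.77
tcp_pos: [524.5, -197.7, 167.6]
orientation: [-2.546, -1.837, -0.002]
force: [1.4, 0.2, -0.3]
grip_width: 11.7
grip_force: 25.0
```

```bash
python3 -c "
from h import *
st();go(binp('blue',-20,95),frame(BY,0))"
```

```text
5.77 tcp [ 524.5 -197.7  167.6] F [ 1.4  0.2 -0.3] w 11.7 gf 25.0 j [ 0.04  0.35  0.32  1.88 -0.13  0.93  0.09]
row [-0.0254, 0.0016, 0.242, -0.0002, -0.0007, 0.0036] rows>= 2.0
```

Call:
move_arm([
  [-0.025,0.002,0,0,0,0.003],
  [-0.025,0.002,0,0,0,0.003],
  [-0.025,0.002,0.08,0,0,0.003],
  [-0.025,0.002,0.16,0,0,0.003],
  [-0.025,0.002,0.24,0,0,0.003],
  [-0.025,0.002,0.24,0,0,0.003],
  [-0.025,0.002,0.24,0,0,0.003],
])

```text
time_s: 6.35
tcp_pos: [523.1, -203.2, 96.5]
orientation: [-2.551, -1.83, -0.003]
force: [-0.4, 0.4, -0.1]
grip_width: 11.5
grip_force: 25.0
```

```bash
python3 -c "
from h import *
st();go(binp('blue',-20,81),frame(BY,0))"
```

```text
6.35 tcp [ 523.1 -203.2   96.5] F [-0.4  0.4 -0.1] w 11.5 gf 25.0 j [ 0.07  0.44  0.3   1.94 -0.18  0.79  0.14]
row [-0.0058, 0.0002, 0.0518, -0.0001, -0.0009, 0.0017] rows>= 1.0
```

Call:
move_arm([
  [-0.005,0,0.02,0,0,0],
  [-0.005,0,0.035,0,0,0],
  [-0.005,0,0.045,0,0,0],
  [-0.005,0,0.052,0,0,0],
  [-0.005,0,0.055,0,0,0],
  [-0.005,0,0.055,0,0,0],
])

```text
time_s: 6.85
tcp_pos: [523.4, -205.9, 80.7]
orientation: [2.554, 1.829, 0.006]
force: [-0.3, -0.1, -1.2]
grip_width: 11.8
grip_force: 25.0
```

Call:
move_arm([
  [0,0,0.002,0,0,0],
  [0,0,0.004,0,0,0],
  [0,0,0.006,0,0,0],
  [0,0,0.008,0,0,0],
  [0,0,0.008,0,0,0],
  [0,0,0.008,0,0,0],
])

```text
time_s: 7.35
tcp_pos: [523.4, -205.8, 78.2]
orientation: [2.554, 1.829, 0.006]
force: [-0.2, -0.5, -1.7]
grip_width: 11.8
grip_force: 25.0
```

Call:
move_arm([
  [0,0,0.002,0,0,0],
  [0,0,0.004,0,0,0],
  [0,0,0.005,0,0,0],
  [0,0,0.005,0,0,0],
  [0,0,0.005,0,0,0],
])

```text
time_s: 7.77
tcp_pos: [523.4, -205.9, 76.8]
orientation: [2.554, 1.829, 0.006]
force: [-0.8, 0.4, -0.7]
grip_width: 11.6
grip_force: 25.0
```

Call:
move_arm([
  [0,0,0.002,0,0,0],
  [0,0,0.004,0,0,0],
  [0,0,0.004,0,0,0],
  [0,0,0.004,0,0,0],
])

```text
time_s: 8.1
tcp_pos: [523.5, -205.9, 75.9]
orientation: [2.554, 1.829, 0.006]
force: [-1.2, 1.0, 3.7]
grip_width: 11.8
grip_force: 25.0
```

Call:
move_arm([
  [0,0,0,0,0,0],
  [0,0,0,0,0,0],
  [0,0,0,0,0,0],
  [0,0,0,0,0,0],
], hand=-0.45)

```text
time_s: 8.43
tcp_pos: [523.3, -205.8, 75.3]
orientation: [2.554, 1.829, 0.006]
force: [0.2, -0.0, -0.1]
grip_width: 23.1
grip_force: 0.0
```

Call:
move_arm([
  [0,0,-0.03,0,0,0],
  [0,0,-0.08,0,0,0],
  [0,0,-0.15,0,0,0],
  [0,0,-0.25,0,0,0],
  [0,0,-0.35,0,0,0],
  [0,0,-0.45,0,0,0],
  [0,0,-0.45,0,0,0],
])

```text
time_s: 9.02
tcp_pos: [526.4, -207.8, 217.5]
orientation: [2.547, 1.823, 0.018]
force: [0.4, 0.7, 0.2]
grip_width: 24.0
grip_force: 0.0
```

```bash
python3 -c "
from h import *
st()
t,R=casepose(2,150); go(t,R); go(t+[0,0,60],R)
p,d=manip.capture('scene');q,d2=manip.capture('top')
a=cv2.resize(p[140:300,120:320,::-1],None,fx=3,fy=3);b=cv2.resize(q[150:310,370:570,::-1],None,fx=3,fy=3)
cv2.imwrite('pics/c4.png',cv2.resize(np.hstack([a,b]),(800,320)))"
```

```text
9.02 tcp [ 526.4 -207.8  217.5] F [0.4 0.7 0.2] w 24.0 gf 0.0 j [ 0.03  0.29  0.34  1.83 -0.12  1.02  0.09]
row [1.7272, -0.6924, 0.2388, -0.1783, 0.0666, -0.2137] rows>= 14.0
row [1.7279, -0.6895, 0.0388, -0.1783, 0.0666, -0.2137] rows>= 14.0
```

View pics/c4.png

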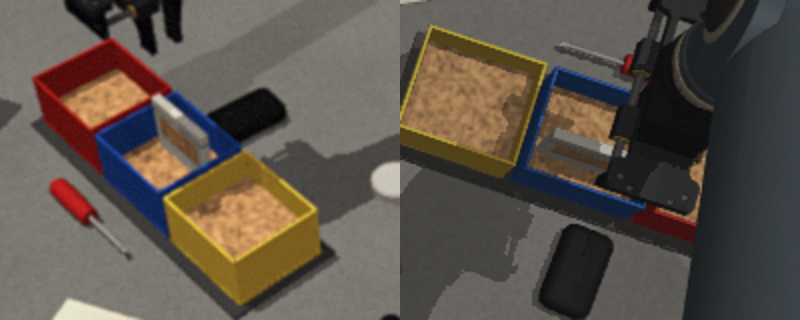

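Case_1 stands upright inside the blue bin, at about (180,135) in the left crop. Back for case_2.

Call:
move_arm([
  [0.86,-0.345,0.02,-0.089,0.033,-0.107],
  [0.86,-0.345,0.02,-0.178,0.067,-0.214],
  [0.86,-0.345,0.02,-0.178,0.067,-0.214],
  [0.86,-0.345,0.02,-0.178,0.067,-0.214],
  [0.86,-0.345,0.02,-0.178,0.067,-0.214],
  [0.86,-0.345,0.02,-0.178,0.067,-0.214],
  [0.86,-0.345,0.02,-0.178,0.067,-0.214],
  [0.86,-0.345,0.02,-0.178,0.067,-0.214],
  [0.86,-0.345,0.02,-0.178,0.067,-0.214],
], hand=0.1)

```text
time_s: 9.87
tcp_pos: [504.8, 72.6, 202.4]
orientation: [1.55, 2.256, 0.687]
force: [-0.1, -0.6, 0.2]
grip_width: 47.4
grip_force: 0.0
```

```bash
python3 -c "
from h import *
st()
t,R=casepose(2,140); go(t,R)"
```

```text
9.87 tcp [504.8  72.6 202.4] F [-0.1 -0.6  0.2] w 47.4 gf 0.0 j [-0.17  0.01  0.02  2.33 -0.54  0.26  0.71]
row [0.8666, 0.1508, 0.3733, -0.0049, -0.0035, -0.0005] rows>= 7.0
```

Call:
move_arm([
  [0.867,0.151,0.1,-0.005,-0.0035,0],
  [0.867,0.151,0.2,-0.005,-0.0035,0],
  [0.867,0.151,0.3,-0.005,-0.0035,0],
  [0.867,0.151,0.373,-0.005,-0.0035,0],
  [0.867,0.151,0.373,-0.005,-0.0035,0],
  [0.867,0.151,0.373,-0.005,-0.0035,0],
  [0.867,0.151,0.373,-0.005,-0.0035,0],
  [0.867,0.151,0.373,-0.005,-0.0035,0],
  [0.867,0.151,0.373,-0.005,-0.0035,0],
  [0.867,0.151,0.373,-0.005,-0.0035,0],
])

```text
time_s: 10.7
tcp_pos: [502.3, 195.5, 167.7]
orientation: [1.555, 2.227, 0.669]
force: [-0.5, -0.6, 0.2]
grip_width: 47.9
grip_force: 0.0
```

```bash
python3 -c "
from h import *
st()
t,R=casepose(2,140); go(t,R);go(*casepose(2,44.3))"
```

```text
10.7 tcp [502.3 195.5 167.7] F [-0.5 -0.6  0.2] w 47.9 gf 0.0 j [ 0.08  0.16 -0.62  2.31  1.05  0.22 -1.14]
row [0.4889, 0.0954, 0.183, -0.0028, 0.0057, -0.0024] rows>= 4.0
row [0.4946, 0.0982, 0.5019, -0.0028, 0.0057, -0.0024] rows>= 6.0
```

Call:
move_arm([
  [0.489,0.095,0.183,-0.003,0.006,-0.002],
  [0.489,0.095,0.183,-0.003,0.006,-0.002],
  [0.489,0.095,0.183,-0.003,0.006,-0.002],
  [0.489,0.095,0.183,-0.003,0.006,-0.002],
  [0.489,0.095,0.183,-0.003,0.006,-0.002],
  [0.489,0.095,0.183,-0.003,0.006,-0.002],
  [0.489,0.095,0.183,-0.003,0.006,-0.002],
  [0.489,0.095,0.183,-0.003,0.006,-0.002],
])

```text
time_s: 11.37
tcp_pos: [501.7, 351.9, 136.8]
orientation: [1.537, 2.242, 0.694]
force: [-0.2, -1.0, 0.5]
grip_width: 47.6
grip_force: 0.0
```

```bash
python3 -c "
from h import *
st()
t,R=casepose(2,140); go(t,R);go(*casepose(2,44.3))"
```

```text
11.37 tcp [501.7 351.9 136.8] F [-0.2 -1.   0.5] w 47.6 gf 0.0 j [-0.31  0.35 -0.58  2.18  1.38  0.44 -1.67]
row [-0.003, 0.0035, 0.0033, 0.0002, -0.0006, 0.001] rows>= 1.0
row [-0.0036, 0.0033, 0.3223, 0.0002, -0.0006, 0.001] rows>= 3.0
```

Call:
move_arm([
  [-0.003,0.003,0.06,0,0,0.001],
  [-0.003,0.003,0.12,0,0,0.001],
  [-0.003,0.003,0.18,0,0,0.001],
  [-0.003,0.003,0.24,0,0,0.001],
  [-0.003,0.003,0.29,0,0,0.001],
  [-0.003,0.003,0.322,0,0,0.001],
  [-0.003,0.003,0.322,0,0,0.001],
  [-0.003,0.003,0.322,0,0,0.001],
])

```text
time_s: 12.03
tcp_pos: [553.4, 371.5, 58.0]
orientation: [1.54, 2.24, 0.696]
force: [0.2, -0.3, -0.5]
grip_width: 47.9
grip_force: 0.0
```

```bash
python3 -c "
from h import *
st()
go(*casepose(2,44.3))"
```

```text
12.03 tcp [553.4 371.5  58. ] F [ 0.2 -0.3 -0.5] w 47.9 gf 0.0 j [-0.35  0.55 -0.51  2.11  1.72  0.46 -1.94]
row [-0.0025, -0.0003, 0.0014, 0.0002, -0.0008, 0.0001] rows>= 1.0
```

Call:
move_arm([
  [-0.002,0.003,0.001,0,0,0],
  [-0.002,0.003,0.001,0,0,0],
  [-0.002,0.003,0.001,0,0,0],
  [-0.002,0.003,0.001,0,0,0],
  [-0.002,0.003,0.001,0,0,0],
  [-0.002,0.003,0.001,0,0,0],
  [-0.002,0.003,0.001,0,0,0],
  [-0.002,0.003,0.001,0,0,0],
  [-0.002,0.003,0.001,0,0,0],
  [-0.002,0.003,0.001,0,0,0],
], hand=-1, squeeze=25)

```text
time_s: 12.87
tcp_pos: [554.2, 373.6, 58.8]
orientation: [1.537, 2.242, 0.699]
force: [2.3, 0.6, 1.1]
grip_width: 11.6
grip_force: 25.0
```

Call:
move_arm([
  [0,0,-0.03,0,0,0],
  [0,0,-0.08,0,0,0],
  [0,0,-0.15,0,0,0],
  [0,0,-0.22,0,0,0],
  [0,0,-0.28,0,0,0],
  [0,0,-0.34,0,0,0],
  [0,0,-0.37,0,0,0],
  [0,0,-0.37,0,0,0],
])

```text
time_s: 13.53
tcp_pos: [494.3, 350.6, 151.2]
orientation: [1.536, 2.243, 0.7]
force: [-0.6, 1.3, -0.6]
grip_width: 11.8
grip_force: 25.0
```

```bash
python3 -c "
from h import *
st()
go(binp('blue',20,170),frame(BY,0))"
```

```text
13.53 tcp [494.3 350.6 151.2] F [-0.6  1.3 -0.6] w 11.8 gf 25.0 j [-0.31  0.31 -0.58  2.18  1.3   0.43 -1.61]
row [-1.8459, -0.3579, -0.3291, 0.1835, -0.0683, 0.2165] rows>= 14.0
```

Call:
move_arm([
  [-0.92,-0.18,-0.2,0.1835,-0.0683,0.2165],
  [-0.92,-0.18,-0.2,0.1835,-0.0683,0.2165],
  [-0.92,-0.18,-0.2,0.1835,-0.0683,0.2165],
  [-0.92,-0.18,-0.2,0.1835,-0.0683,0.2165],
  [-0.92,-0.18,-0.2,0.1835,-0.0683,0.2165],
  [-0.92,-0.18,-0.2,0.1835,-0.0683,0.2165],
  [-0.92,-0.18,-0.2,0.1835,-0.0683,0.2165],
  [-0.92,-0.18,-0.2,0.1835,-0.0683,0.2165],
  [-0.92,-0.18,-0.2,0.1835,-0.0683,0.2165],
])

```text
time_s: 14.28
tcp_pos: [525.5, 56.4, 166.9]
orientation: [2.573, 1.801, -0.008]
force: [0.8, 0.2, -1.8]
grip_width: 12.0
grip_force: 25.0
```

```bash
python3 -c "
from h import *
st()
go(binp('blue',20,175),frame(BY,0))"
```

```text
14.28 tcp [525.5  56.4 166.9] F [ 0.8  0.2 -1.8] w 12.0 gf 25.0 j [ 0.35  0.37 -0.67  1.91  0.28  0.96 -0.8 ]
row [-0.8196, 0.4222, -0.0242, -0.0007, 0.0014, -0.0055] rows>= 7.0
```

Call:
move_arm([
  [-0.82,0.422,-0.05,0,0,-0.005],
  [-0.82,0.422,-0.05,0,0,-0.005],
  [-0.82,0.422,-0.05,0,0,-0.005],
  [-0.82,0.422,-0.05,0,0,-0.005],
  [-0.82,0.422,-0.05,0,0,-0.005],
  [-0.82,0.422,-0.05,0,0,-0.005],
  [-0.82,0.422,-0.05,0,0,-0.005],
  [-0.82,0.422,-0.05,0,0,-0.005],
  [-0.82,0.422,-0.05,0,0,-0.005],
  [-0.82,0.422,-0.05,0,0,-0.005],
  [-0.82,0.422,-0.05,0,0,-0.005],
])

```text
time_s: 15.2
tcp_pos: [561.0, -207.1, 182.6]
orientation: [-2.541, -1.845, 0.003]
force: [1.0, 0.1, -0.6]
grip_width: 11.4
grip_force: 25.0
```

```bash
python3 -c "
from h import *
st()
go(binp('blue',20,81),frame(BY,0))"
```

```text
15.2 tcp [ 561.  -207.1  182.6] F [ 1.   0.1 -0.6] w 11.4 gf 25.0 j [ 0.72  0.45 -0.59  1.74  0.28  1.04 -0.28]
row [-0.0347, 0.0102, 0.3387, -0.0008, 0.0002, 0.0056] rows>= 3.0
```

Call:
move_arm([
  [-0.03,0.01,0,0,0,0.004],
  [-0.03,0.01,0,0,0,0.004],
  [-0.03,0.01,0.03,0,0,0.004],
  [-0.03,0.01,0.09,0,0,0.004],
  [-0.03,0.01,0.15,0,0,0.004],
  [-0.03,0.01,0.21,0,0,0.004],
  [-0.03,0.01,0.26,0,0,0.004],
  [-0.03,0.01,0.295,0,0,0.004],
  [-0.03,0.01,0.295,0,0,0.004],
  [-0.03,0.01,0.295,0,0,0.004],
])

```text
time_s: 16.03
tcp_pos: [560.8, -218.5, 94.3]
orientation: [-2.555, -1.826, 0.003]
force: [-0.2, -0.1, 0.4]
grip_width: 11.9
grip_force: 25.0
```

```bash
python3 -c "
from h import *
st()
go(binp('blue',20,80),frame(BY,0))"
```

```text
16.03 tcp [ 560.8 -218.5   94.3] F [-0.2 -0.1  0.4] w 11.9 gf 25.0 j [ 0.7   0.55 -0.54  1.81  0.36  0.88 -0.34]
row [0.0013, -0.0018, 0.0478, -0.0007, 0.0004, 0.0008] rows>= 1.0
```

Call:
move_arm([
  [0,-0.002,0.02,0,0,0],
  [0,-0.002,0.035,0,0,0],
  [0,-0.002,0.044,0,0,0],
  [0,-0.002,0.048,0,0,0],
  [0,-0.002,0.048,0,0,0],
])

```text
time_s: 16.45
tcp_pos: [560.3, -218.7, 80.2]
orientation: [-2.556, -1.826, 0.003]
force: [-0.0, -1.0, -0.5]
grip_width: 11.8
grip_force: 25.0
```

Call:
move_arm([
  [0,0,0.002,0,0,0],
  [0,0,0.004,0,0,0],
  [0,0,0.005,0,0,0],
  [0,0,0.005,0,0,0],
  [0,0,0.005,0,0,0],
])

```text
time_s: 16.87
tcp_pos: [560.4, -218.6, 78.9]
orientation: [2.556, 1.826, -0.003]
force: [0.2, -0.5, -1.3]
grip_width: 11.9
grip_force: 25.0
```

Call:
move_arm([
  [0,0,0.002,0,0,0],
  [0,0,0.003,0,0,0],
  [0,0,0.003,0,0,0],
  [0,0,0.003,0,0,0],
])

```text
time_s: 17.2
tcp_pos: [560.4, -218.6, 77.9]
orientation: [-2.556, -1.826, 0.003]
force: [0.7, -0.4, -1.1]
grip_width: 11.8
grip_force: 25.0
```

Call:
move_arm([
  [0,0,0.002,0,0,0],
  [0,0,0.004,0,0,0],
  [0,0,0.004,0,0,0],
  [0,0,0.004,0,0,0],
])

```text
time_s: 17.53
tcp_pos: [560.4, -218.6, 76.8]
orientation: [-2.556, -1.826, 0.003]
force: [-0.3, -0.1, -1.1]
grip_width: 11.7
grip_force: 25.0
```

Call:
move_arm([
  [0,0,0.002,0,0,0],
  [0,0,0.003,0,0,0],
  [0,0,0.003,0,0,0],
  [0,0,0.003,0,0,0],
])

```text
time_s: 17.87
tcp_pos: [560.5, -218.7, 76.1]
orientation: [2.556, 1.826, -0.003]
force: [-0.7, 0.4, 2.6]
grip_width: 11.5
grip_force: 25.0
```

Call:
move_arm([
  [0,0,0.001,0,0,0],
  [0,0,0.001,0,0,0],
  [0,0,0.001,0,0,0],
  [0,0,0.001,0,0,0],
], hand=-0.45)

```text
time_s: 18.2
tcp_pos: [560.3, -218.5, 75.4]
orientation: [-2.556, -1.826, 0.003]
force: [0.1, -0.5, 0.0]
grip_width: 22.7
grip_force: 0.0
```

Call:
move_arm([
  [0,0,-0.03,0,0,0],
  [0,0,-0.08,0,0,0],
  [0,0,-0.15,0,0,0],
  [0,0,-0.25,0,0,0],
  [0,0,-0.35,0,0,0],
  [0,0,-0.45,0,0,0],
  [0,0,-0.45,0,0,0],
])

```text
time_s: 18.78
tcp_pos: [564.5, -218.8, 217.9]
orientation: [2.548, 1.821, 0.008]
force: [0.1, -0.1, 0.8]
grip_width: 24.3
grip_force: 0.0
```

```bash
python3 -c "
from h import *
st()
for yaw in(0,.23,.4): go([644,150.5,130],frame(yaw,0))"
```

```text
18.78 tcp [ 564.5 -218.8  217.9] F [ 0.1 -0.1  0.8] w 24.3 gf 0.0 j [ 0.74  0.42 -0.59  1.69  0.26  1.1  -0.26]
row [1.2509, -0.1511, 0.2895, 0.0034, 0.001, -0.105] rows>= 10.0
row [1.2509, -0.1511, 0.2895, 0.0033, 0.0014, -0.1782] rows>= 10.0
row [1.2509, -0.1511, 0.2895, 0.0032, 0.0017, -0.2323] rows>= 10.0
```

```bash
python3 -c "
from h import *
W=cloud('top',np.load('pics/top0.npy'));m=(abs(W[...,0]-710)<90)&(abs(W[...,1]-230)<70)&(W[...,2]>70);q=W[m];print(len(q),q.mean(0),q.min(0),q.max(0))
S=cloud('scene',np.load('pics/scene0.npy'));m=(abs(S[...,0]-710)<90)&(abs(S[...,1]-230)<70)&(S[...,2]>70);q=S[m];print(len(q),q.mean(0),q.min(0),q.max(0))
print(ray('top',(264,126),120))
for yaw in (-.35,-.8): go([644,150.5,130],frame(yaw,0))
p,d=manip.capture('scene'); cv2.imwrite('pics/c5.png',cv2.resize(p[140:400,120:440,::-1],None,fx=2.3,fy=2.3))"
```

```text
617 [725.88256458 225.86952552  93.66828005] [702.3842504  197.77286207  70.20824878] [762.80711584 257.49127526 123.05508469]
782 [745.46104014 233.04808443  93.64137101] [706.31132699 196.95224689  70.16661422] [768.60943585 259.81155221 127.10029298]
[729.70131294 226.31920027 120.        ]
row [1.2509, -0.1511, 0.2895, 0.0035, 0.0004, 0.0064] rows>= 10.0
row [1.2509, -0.1511, 0.2895, 0.0036, -0.0004, 0.1496] rows>= 10.0
```

View pics/c5.png

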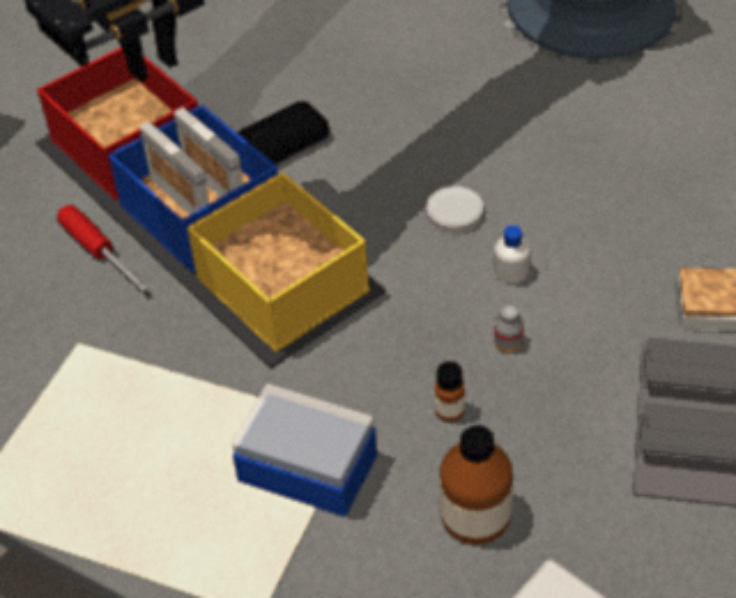

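Both cases stand upright in the blue bin, the vial is at (449,390) in the crop and the objective at (509,330). Going to the vial.

Call:
move_arm([
  [0.95,-0.115,0.05,0.003,0,0.006],
  [0.95,-0.115,0.05,0.003,0,0.006],
  [0.95,-0.115,0.05,0.003,0,0.006],
  [0.95,-0.115,0.05,0.003,0,0.006],
  [0.95,-0.115,0.05,0.003,0,0.006],
  [0.95,-0.115,0.05,0.003,0,0.006],
  [0.95,-0.115,0.05,0.003,0,0.006],
  [0.95,-0.115,0.05,0.003,0,0.006],
  [0.95,-0.115,0.05,0.003,0,0.006],
], hand=0.5)

```text
time_s: 19.58
tcp_pos: [619.3, 65.9, 194.3]
orientation: [-2.559, -1.805, 0.013]
force: [0.0, -1.3, -0.0]
grip_width: 64.2
grip_force: 0.0
```

```bash
python3 -c "
from h import *
st(); go([644,150.6,110],frame(-.35,0))"
```

```text
19.58 tcp [619.3  65.9 194.3] F [ 0.  -1.3 -0. ] w 64.2 gf 0.0 j [ 0.28  0.49 -0.64  1.66  0.31  1.11 -0.78]
row [0.2939, -0.0137, 0.2808, -0.0041, 0.0004, 0.0024] rows>= 3.0
```

Call:
move_arm([
  [0.294,-0.014,0,-0.004,0,0.002],
  [0.294,-0.014,0,-0.004,0,0.002],
  [0.294,-0.014,0.05,-0.004,0,0.002],
  [0.294,-0.014,0.14,-0.004,0,0.002],
  [0.294,-0.014,0.24,-0.004,0,0.002],
  [0.294,-0.014,0.28,-0.004,0,0.002],
  [0.294,-0.014,0.28,-0.004,0,0.002],
  [0.294,-0.014,0.28,-0.004,0,0.002],
])

```text
time_s: 20.25
tcp_pos: [645.6, 145.5, 110.8]
orientation: [2.578, 1.791, -0.002]
force: [0.3, -0.1, 0.5]
grip_width: 64.9
grip_force: 0.0
```

```bash
python3 -c "
from h import *
st(); go([644,150.6,7.3],frame(-.35,0))"
```

```text
20.25 tcp [645.6 145.5 110.8] F [ 0.3 -0.1  0.5] w 64.9 gf 0.0 j [ 0.12  0.63 -0.59  1.65  0.4   0.99 -0.97]
row [0.0149, -0.0115, 0.3451, 0.0004, 0.0008, -0.0021] rows>= 3.0
```

Call:
move_arm([
  [0.015,-0.0115,0,0,0,-0.002],
  [0.015,-0.0115,0.04,0,0,-0.002],
  [0.015,-0.0115,0.1,0,0,-0.002],
  [0.015,-0.0115,0.17,0,0,-0.002],
  [0.015,-0.0115,0.24,0,0,-0.002],
  [0.015,-0.0115,0.3,0,0,-0.002],
  [0.015,-0.0115,0.33,0,0,-0.002],
  [0.015,-0.0115,0.345,0,0,-0.002],
  [0.015,-0.0115,0.345,0,0,-0.002],
  [0.015,-0.0115,0.345,0,0,-0.002],
])

```text
time_s: 21.08
tcp_pos: [644.8, 152.5, 8.6]
orientation: [2.571, 1.801, 0.003]
force: [-0.4, 0.3, 0.4]
grip_width: 65.3
grip_force: 0.0
```

```bash
python3 -c "
from h import *
st(); go([644,150.6,7.3],frame(-.35,0))"
```

```text
21.08 tcp [644.8 152.5   8.6] F [-0.4  0.3  0.4] w 65.3 gf 0.0 j [ 0.06  0.75 -0.53  1.7   0.49  0.82 -1.04]
row [-0.007, -0.0003, 0.0043, 0.0011, 0.0001, 0.0004] rows>= 1.0
```

Call:
move_arm([
  [-0.006,0,0,0,0,0],
  [-0.006,0,0,0,0,0],
  [-0.006,0,0,0,0,0],
  [-0.006,0,0,0,0,0],
  [-0.006,0,0,0,0,0],
  [-0.006,0,0,0,0,0],
  [-0.006,0,0,0,0,0],
  [-0.006,0,0,0,0,0],
  [-0.006,0,0,0,0,0],
], hand=-1, squeeze=15)

```text
time_s: 21.83
tcp_pos: [643.5, 150.3, 7.7]
orientation: [2.571, 1.801, -0.0]
force: [-0.7, 0.7, 0.5]
grip_width: 28.7
grip_force: 15.0
```

Call:
move_arm([
  [0,0,-0.03,0,0,0],
  [0,0,-0.08,0,0,0],
  [0,0,-0.16,0,0,0],
  [0,0,-0.26,0,0,0],
  [0,0,-0.36,0,0,0],
  [0,0,-0.42,0,0,0],
  [0,0,-0.42,0,0,0],
])

```text
time_s: 22.42
tcp_pos: [646.2, 152.4, 140.4]
orientation: [2.568, 1.799, 0.016]
force: [0.7, 0.3, 1.1]
grip_width: 28.1
grip_force: 15.0
```

```bash
python3 -c "
from h import *
st(); go(binp('yel',0,140),frame(BY,0))"
```

```text
22.42 tcp [646.2 152.4 140.4] F [0.7 0.3 1.1] w 28.1 gf 15.0 j [ 0.12  0.6  -0.61  1.63  0.39  1.03 -0.96]
row [-0.7833, 0.0764, -0.0015, 0.0034, -0.0015, -0.0053] rows>= 6.0
```

Call:
move_arm([
  [-0.783,0.076,0,0.003,-0.0015,-0.005],
  [-0.783,0.076,0,0.003,-0.0015,-0.005],
  [-0.783,0.076,0,0.003,-0.0015,-0.005],
  [-0.783,0.076,0,0.003,-0.0015,-0.005],
  [-0.783,0.076,0,0.003,-0.0015,-0.005],
  [-0.783,0.076,0,0.003,-0.0015,-0.005],
  [-0.783,0.076,0,0.003,-0.0015,-0.005],
  [-0.783,0.076,0,0.003,-0.0015,-0.005],
  [-0.783,0.076,0,0.003,-0.0015,-0.005],
])

```text
time_s: 23.17
tcp_pos: [584.5, -77.1, 134.4]
orientation: [-2.556, -1.822, 0.013]
force: [-1.0, 0.6, -0.3]
grip_width: 28.2
grip_force: 15.0
```

```bash
python3 -c "
from h import *
st(); go(binp('yel',0,68),frame(BY,0))"
```

```text
23.17 tcp [584.5 -77.1 134.4] F [-1.   0.6 -0.3] w 28.2 gf 15.0 j [ 0.52  0.5  -0.62  1.8   0.35  0.96 -0.58]
row [0.0069, 0.0102, 0.2213, -0.0023, 0.0017, -0.0002] rows>= 2.0
```

Call:
move_arm([
  [0.007,0.01,0.04,-0.0023,0.0017,0],
  [0.007,0.01,0.09,-0.0023,0.0017,0],
  [0.007,0.01,0.14,-0.0023,0.0017,0],
  [0.007,0.01,0.18,-0.0023,0.0017,0],
  [0.007,0.01,0.21,-0.0023,0.0017,0],
  [0.007,0.01,0.221,-0.0023,0.0017,0],
  [0.007,0.01,0.221,-0.0023,0.0017,0],
  [0.007,0.01,0.221,-0.0023,0.0017,0],
])

```text
time_s: 23.83
tcp_pos: [587.8, -76.7, 68.0]
orientation: [2.558, 1.823, -0.0]
force: [-0.0, -0.8, 0.2]
grip_width: 28.7
grip_force: 15.0
```

```bash
python3 -c "
from h import *
st(); go(binp('yel',0,57),frame(BY,0))"
```

```text
23.83 tcp [587.8 -76.7  68. ] F [-0.  -0.8  0.2] w 28.7 gf 15.0 j [ 0.48  0.58 -0.57  1.85  0.41  0.83 -0.63]
row [0.0009, -0.0014, 0.0368, 0.0001, 0.0001, -0.0002] rows>= 1.0
```

Call:
move_arm([
  [0,0,0.015,0,0,0],
  [0,0,0.028,0,0,0],
  [0,0,0.036,0,0,0],
  [0,0,0.04,0,0,0],
  [0,0,0.04,0,0,0],
])

```text
time_s: 24.25
tcp_pos: [587.1, -77.3, 55.4]
orientation: [2.559, 1.822, -0.002]
force: [-0.1, 0.0, 0.0]
grip_width: 28.8
grip_force: 15.0
```

Call:
move_arm([
  [0,0,0.002,0,0,0],
  [0,0,0.004,0,0,0],
  [0,0,0.005,0,0,0],
  [0,0,0.005,0,0,0],
  [0,0,0.005,0,0,0],
])

```text
time_s: 24.67
tcp_pos: [587.4, -77.2, 54.2]
orientation: [2.559, 1.822, -0.001]
force: [0.1, -0.4, 0.4]
grip_width: 28.3
grip_force: 15.0
```

Call:
move_arm([
  [0,0,0.002,0,0,0],
  [0,0,0.003,0,0,0],
  [0,0,0.003,0,0,0],
  [0,0,0.003,0,0,0],
])

```text
time_s: 25.0
tcp_pos: [587.3, -77.2, 53.2]
orientation: [2.559, 1.822, -0.001]
force: [0.2, 0.5, 0.1]
grip_width: 28.6
grip_force: 15.0
```

Call:
move_arm([
  [0,0,0.002,0,0,0],
  [0,0,0.003,0,0,0],
  [0,0,0.003,0,0,0],
  [0,0,0.003,0,0,0],
])

```text
time_s: 25.33
tcp_pos: [587.3, -77.2, 52.3]
orientation: [2.559, 1.822, -0.001]
force: [-0.1, 0.7, -0.7]
grip_width: 28.6
grip_force: 15.0
```

Call:
move_arm([
  [0,0,0.002,0,0,0],
  [0,0,0.003,0,0,0],
  [0,0,0.003,0,0,0],
  [0,0,0.003,0,0,0],
])

```text
time_s: 25.67
tcp_pos: [587.4, -77.2, 51.6]
orientation: [2.559, 1.822, -0.001]
force: [-0.1, -0.6, 0.7]
grip_width: 28.2
grip_force: 15.0
```

Call:
move_arm([
  [0,0,0.002,0,0,0],
  [0,0,0.003,0,0,0],
  [0,0,0.003,0,0,0],
  [0,0,0.003,0,0,0],
])

```text
time_s: 26.0
tcp_pos: [587.4, -77.2, 50.9]
orientation: [2.559, 1.822, -0.001]
force: [-1.5, -0.4, 4.3]
grip_width: 28.7
grip_force: 15.0
```

Call:
move_arm([
  [0,0,0,0,0,0],
  [0,0,0,0,0,0],
  [0,0,0,0,0,0],
  [0,0,0,0,0,0],
  [0,0,0,0,0,0],
], hand=0.3)

```text
time_s: 26.42
tcp_pos: [587.2, -77.2, 50.3]
orientation: [2.559, 1.822, -0.002]
force: [-0.2, 0.7, -0.5]
grip_width: 52.2
grip_force: 0.0
```

Call:
move_arm([
  [0,0,-0.03,0,0,0],
  [0,0,-0.08,0,0,0],
  [0,0,-0.16,0,0,0],
  [0,0,-0.26,0,0,0],
  [0,0,-0.36,0,0,0],
  [0,0,-0.42,0,0,0],
  [0,0,-0.42,0,0,0],
])

```text
time_s: 27.0
tcp_pos: [590.4, -76.7, 182.0]
orientation: [2.554, 1.819, 0.01]
force: [0.4, -0.3, 0.5]
grip_width: 56.8
grip_force: 0.0
```

```bash
python3 -c "
from h import *
st(); go([541.5,161.6,120],frame(-.35,0))"
```

```text
27.0 tcp [590.4 -76.7 182. ] F [ 0.4 -0.3  0.5] w 56.8 gf 0.0 j [ 0.54  0.45 -0.64  1.75  0.31  1.03 -0.55]
row [0.697, -0.4155, 0.2038, 0.0028, -0.0004, 0.0054] rows>= 7.0
```

Call:
move_arm([
  [0.697,-0.415,0.02,0.003,0,0.005],
  [0.697,-0.415,0.04,0.003,0,0.005],
  [0.697,-0.415,0.06,0.003,0,0.005],
  [0.697,-0.415,0.1,0.003,0,0.005],
  [0.697,-0.415,0.15,0.003,0,0.005],
  [0.697,-0.415,0.2,0.003,0,0.005],
  [0.697,-0.415,0.2,0.003,0,0.005],
  [0.697,-0.415,0.2,0.003,0,0.005],
  [0.697,-0.415,0.2,0.003,0,0.005],
])

```text
time_s: 27.75
tcp_pos: [538.0, 160.6, 116.0]
orientation: [-2.567, -1.799, 0.012]
force: [-0.0, -0.0, 0.1]
grip_width: 56.5
grip_force: 0.0
```

```bash
python3 -c "
from h import *
st(); go([541.5,161.6,4.8],frame(-.35,0))"
```

```text
27.75 tcp [538.  160.6 116. ] F [-0.  -0.   0.1] w 56.5 gf 0.0 j [ 0.14  0.49 -0.66  1.88  0.37  0.91 -1.05]
row [0.008, 0.0137, 0.3706, -0.0032, 0.0007, 0.0005] rows>= 3.0
```

Call:
move_arm([
  [0.008,0.0137,0,-0.003,0,0],
  [0.008,0.0137,0.05,-0.003,0,0],
  [0.008,0.0137,0.12,-0.003,0,0],
  [0.008,0.0137,0.19,-0.003,0,0],
  [0.008,0.0137,0.26,-0.003,0,0],
  [0.008,0.0137,0.32,-0.003,0,0],
  [0.008,0.0137,0.35,-0.003,0,0],
  [0.008,0.0137,0.365,-0.003,0,0],
  [0.008,0.0137,0.368,-0.003,0,0],
  [0.008,0.0137,0.368,-0.003,0,0],
])

```text
time_s: 28.58
tcp_pos: [542.7, 162.0, 6.8]
orientation: [2.573, 1.8, 0.001]
force: [0.3, 0.5, -0.6]
grip_width: 56.6
grip_force: 0.0
```

```bash
python3 -c "
from h import *
st(); go([541.5,161.6,4.8],frame(-.35,0))"
```

```text
28.58 tcp [542.7 162.    6.8] F [ 0.3  0.5 -0.6] w 56.6 gf 0.0 j [ 0.05  0.64 -0.56  1.94  0.51  0.7  -1.16]
row [-0.0026, -0.0035, 0.0066, 0.0004, 0.0, 0.0] rows>= 1.0
```

Call:
move_arm([
  [-0.0026,-0.003,0.008,0,0,0],
  [-0.0026,-0.003,0.008,0,0,0],
  [-0.0026,-0.003,0.008,0,0,0],
])

```text
time_s: 28.83
tcp_pos: [540.9, 161.9, 4.2]
orientation: [2.573, 1.802, 0.0]
force: [-0.3, -0.9, 0.6]
grip_width: 56.5
grip_force: 0.0
```

Call:
move_arm([
  [0,0,0,0,0,0],
  [0,0,0,0,0,0],
  [0,0,0,0,0,0],
  [0,0,0,0,0,0],
  [0,0,0,0,0,0],
  [0,0,0,0,0,0],
  [0,0,0,0,0,0],
  [0,0,0,0,0,0],
], hand=-1, squeeze=22)

```text
time_s: 29.5
tcp_pos: [540.8, 161.8, 3.6]
orientation: [2.573, 1.802, -0.001]
force: [-0.1, 0.0, 0.1]
grip_width: 28.3
grip_force: 22.0
```

Call:
move_arm([
  [0,0,-0.03,0,0,0],
  [0,0,-0.08,0,0,0],
  [0,0,-0.16,0,0,0],
  [0,0,-0.26,0,0,0],
  [0,0,-0.38,0,0,0],
  [0,0,-0.5,0,0,0],
  [0,0,-0.6,0,0,0],
  [0,0,-0.6,0,0,0],
])

```text
time_s: 30.17
tcp_pos: [543.9, 164.3, 190.6]
orientation: [2.57, 1.8, 0.017]
force: [0.2, 0.9, -0.4]
grip_width: 28.4
grip_force: 22.0
```

```bash
python3 -c "
from h import *
st(); go(binp('red',0,170),frame(BY,0))"
```

```text
30.17 tcp [543.9 164.3 190.6] F [ 0.2  0.9 -0.4] w 28.4 gf 22.0 j [ 0.18  0.41 -0.7   1.81  0.31  1.03 -0.99]
row [-1.6546, 0.4272, 0.0624, 0.003, -0.002, -0.0053] rows>= 13.0
```

Call:
move_arm([
  [-0.9,0.23,0,0.003,-0.002,-0.005],
  [-0.9,0.23,0,0.003,-0.002,-0.005],
  [-0.9,0.23,0,0.003,-0.002,-0.005],
  [-0.9,0.23,0,0.003,-0.002,-0.005],
  [-0.9,0.23,0,0.003,-0.002,-0.005],
  [-0.9,0.23,0,0.003,-0.002,-0.005],
  [-0.9,0.23,0,0.003,-0.002,-0.005],
  [-0.9,0.23,0,0.003,-0.002,-0.005],
])

```text
time_s: 30.83
tcp_pos: [511.4, -123.6, 183.1]
orientation: [-2.568, -1.806, 0.024]
force: [-0.2, -1.4, -1.2]
grip_width: 28.2
grip_force: 22.0
```

```bash
python3 -c "
from h import *
st(); go(binp('red',0,170),frame(BY,0))"
```

```text
30.83 tcp [ 511.4 -123.6  183.1] F [-0.2 -1.4 -1.2] w 28.2 gf 22.0 j [ 0.67  0.34 -0.64  1.89  0.25  1.   -0.43]
row [-0.7156, 0.1996, 0.0498, -0.0034, 0.0036, -0.004] rows>= 6.0
```

Call:
move_arm([
  [-0.7156,0.2,0,-0.0034,0.0036,-0.004],
  [-0.7156,0.2,0,-0.0034,0.0036,-0.004],
  [-0.7156,0.2,0,-0.0034,0.0036,-0.004],
  [-0.7156,0.2,0,-0.0034,0.0036,-0.004],
  [-0.7156,0.2,0.02,-0.0034,0.0036,-0.004],
  [-0.7156,0.2,0.1,-0.0034,0.0036,-0.004],
  [-0.7156,0.2,0.16,-0.0034,0.0036,-0.004],
  [-0.7156,0.2,0.16,-0.0034,0.0036,-0.004],
  [-0.7156,0.2,0.16,-0.0034,0.0036,-0.004],
  [-0.7156,0.2,0.16,-0.0034,0.0036,-0.004],
])

```text
time_s: 31.67
tcp_pos: [500.3, -336.6, 137.8]
orientation: [-2.545, -1.841, -0.008]
force: [-0.1, -0.9, -0.6]
grip_width: 28.3
grip_force: 22.0
```

```bash
python3 -c "
from h import *
st(); go(binp('red',0,55),frame(BY,0))"
```

```text
31.67 tcp [ 500.3 -336.6  137.8] F [-0.1 -0.9 -0.6] w 28.3 gf 22.0 j [ 0.93  0.49 -0.54  1.77  0.3   0.95 -0.06]
row [-0.0368, -0.0077, 0.276, 0.0007, -0.0015, 0.0044] rows>= 3.0
```

Call:
move_arm([
  [-0.035,-0.0077,0,0,-0.0015,0.004],
  [-0.035,-0.0077,0.04,0,-0.0015,0.004],
  [-0.035,-0.0077,0.1,0,-0.0015,0.004],
  [-0.035,-0.0077,0.16,0,-0.0015,0.004],
  [-0.035,-0.0077,0.22,0,-0.0015,0.004],
  [-0.035,-0.0077,0.26,0,-0.0015,0.004],
  [-0.035,-0.0077,0.285,0,-0.0015,0.004],
  [-0.035,-0.0077,0.285,0,-0.0015,0.004],
  [-0.035,-0.0077,0.285,0,-0.0015,0.004],
])

```text
time_s: 32.42
tcp_pos: [494.2, -347.0, 51.4]
orientation: [2.558, 1.822, 0.0]
force: [-0.8, -0.3, -1.2]
grip_width: 28.3
grip_force: 22.0
```

```bash
python3 -c "
from h import *
st(); go(binp('red',0,41),frame(BY,0))"
```

```text
32.42 tcp [ 494.2 -347.    51.4] F [-0.8 -0.3 -1.2] w 28.3 gf 22.0 j [ 0.9   0.6  -0.49  1.83  0.38  0.8  -0.12]
row [0.004, 0.0014, 0.0347, 0.0004, 0.0002, -0.0003] rows>= 1.0
```

Call:
move_arm([
  [0,0,0.015,0,0,0],
  [0,0,0.026,0,0,0],
  [0,0,0.032,0,0,0],
  [0,0,0.034,0,0,0],
  [0,0,0.034,0,0,0],
])

```text
time_s: 32.83
tcp_pos: [493.9, -346.9, 41.0]
orientation: [2.558, 1.822, 0.0]
force: [-0.4, -0.2, -1.1]
grip_width: 28.2
grip_force: 22.0
```

Call:
move_arm([
  [0,0,0.002,0,0,0],
  [0,0,0.004,0,0,0],
  [0,0,0.005,0,0,0],
  [0,0,0.005,0,0,0],
  [0,0,0.005,0,0,0],
])

```text
time_s: 33.25
tcp_pos: [493.9, -346.9, 39.6]
orientation: [2.558, 1.822, 0.0]
force: [0.2, -0.2, 0.1]
grip_width: 28.6
grip_force: 22.0
```

Call:
move_arm([
  [0,0,0.002,0,0,0],
  [0,0,0.003,0,0,0],
  [0,0,0.003,0,0,0],
  [0,0,0.003,0,0,0],
])

```text
time_s: 33.58
tcp_pos: [493.9, -346.9, 38.6]
orientation: [2.558, 1.822, 0.0]
force: [-0.2, -0.1, -0.6]
grip_width: 28.4
grip_force: 22.0
```

Call:
move_arm([
  [0,0,0.002,0,0,0],
  [0,0,0.003,0,0,0],
  [0,0,0.003,0,0,0],
  [0,0,0.003,0,0,0],
])

```text
time_s: 33.92
tcp_pos: [493.9, -346.9, 37.7]
orientation: [2.558, 1.822, 0.0]
force: [0.1, 0.4, -0.6]
grip_width: 28.2
grip_force: 22.0
```

Call:
move_arm([
  [0,0,0.002,0,0,0],
  [0,0,0.003,0,0,0],
  [0,0,0.003,0,0,0],
  [0,0,0.003,0,0,0],
])

```text
time_s: 34.25
tcp_pos: [494.0, -346.9, 37.0]
orientation: [2.558, 1.822, 0.0]
force: [0.1, -0.1, 1.4]
grip_width: 28.4
grip_force: 22.0
```

Call:
move_arm([
  [0,0,0.002,0,0,0],
  [0,0,0.003,0,0,0],
  [0,0,0.003,0,0,0],
  [0,0,0.003,0,0,0],
])

```text
time_s: 34.58
tcp_pos: [494.0, -346.9, 36.2]
orientation: [2.558, 1.822, 0.0]
force: [-1.3, -0.4, 4.4]
grip_width: 28.0
grip_force: 22.0
```

Contact at 4.4 N, so releasing and lifting away.

Call:
move_arm([
  [0,0,0,0,0,0],
  [0,0,0,0,0,0],
  [0,0,0,0,0,0],
  [0,0,0,0,0,0],
  [0,0,0,0,0,0],
], hand=0.3)

```text
time_s: 35.0
tcp_pos: [493.9, -346.9, 35.7]
orientation: [2.558, 1.822, 0.0]
force: [0.3, 0.3, -0.5]
grip_width: 52.4
grip_force: 0.0
```

Call:
move_arm([
  [0,0,-0.03,0,0,0],
  [0,0,-0.08,0,0,0],
  [0,0,-0.16,0,0,0],
  [0,0,-0.26,0,0,0],
  [0,0,-0.4,0,0,0],
  [0,0,-0.55,0,0,0],
  [0,0,-0.7,0,0,0],
  [0,0,-0.7,0,0,0],
  [0,0,-0.7,0,0,0],
])

```text
time_s: 35.75
tcp_pos: [495.8, -347.4, 250.6]
orientation: [2.551, 1.817, 0.004]
force: [-0.3, 0.3, -0.8]
grip_width: 56.1
grip_force: 0.0
```

```bash
python3 -c "
from h import *
st()
p,d=manip.capture('scene'); cv2.imwrite('pics/c6.png',cv2.resize(p[130:390,90:440,::-1],None,fx=2.25,fy=2.25))"
```

```text
35.75 tcp [ 495.8 -347.4  250.6] F [-0.3  0.3 -0.8] w 56.1 gf 0.0 j [ 0.97  0.39 -0.57  1.65  0.23  1.16  0.01]
```

View pics/c6.png

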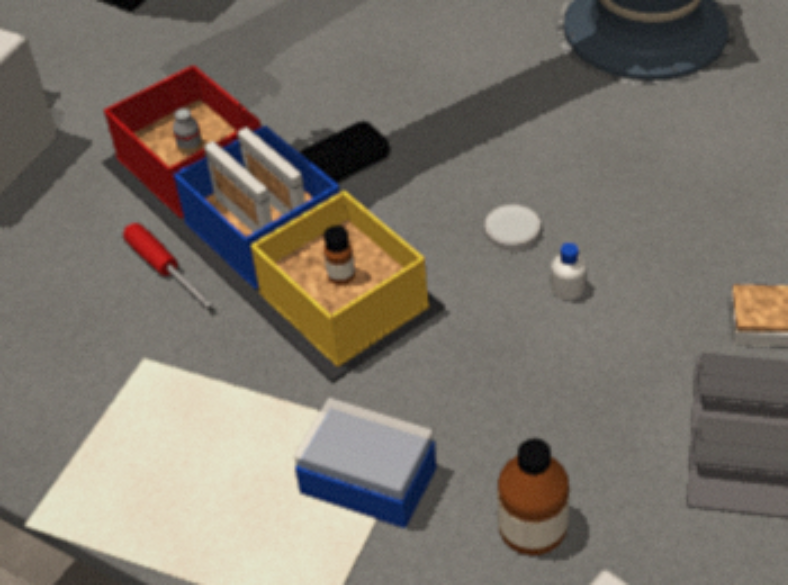

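The objective stands at (186,130), both cases at (235,180) and (270,165), and the vial at (338,253), all upright in their bins. The bystanders look undisturbed.

```bash
python3 -c "
from plant import manip
print(manip.finish_job())"
```

```text
the job is handed in; nothing more can be done
None
```

I handed the job in at about 36 s: both slide cases stand in the blue bin, the vial is upright in the yellow bin and the objective is upright on its broad end in the red bin, each released at about 3 to 4.5 N of felt contact, with the bystanders in the last picture undisturbed.

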